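# Set the desk stamper's wheel and stamp

## Robot

A 6-joint arm with a two-finger parallel gripper is mounted at the origin on the work surface. World frame = base frame: x ahead of the robot, y to its left, z up, the work surface at z = 0. Lengths are in m, angles in degrees, forces in N, time in s.
With the tool pointing down it reaches from about 0.3 to 0.85 m from the base axis. Payload 4.2 kg.
Tool frame: the origin (TCP) lies at the very end of the fingers, on their centre line; the grasp point (between the pads) lies behind it (arm.grasp_offset is the z of the grasp point in the tool frame, in m); z points along the fingers, y is the direction in which the jaws open and shut (so a half turn about z gives the same grasp; the last joint's range is limited). The gripper opens to 91 mm and grips with 3 to 60 N. Pads are 32 mm wide; open, the fingers measure 118 mm over their backs; the gripper's body (76 mm by 178 mm) begins 60 mm behind the grasp point.
Start: joints at [72.193, 18.312, 89.639, -0, 72.044, -1.146], TCP at [0.165, 0.551, 0.214] pointing down, gripper open.
Joint ranges: [-177.97, 177.97], [-48.28, 115.42], [12.27, 149.76], [-77.06, 257.06], [2.81, 150.46], [-146.56, 146.56]. Speed limits (degrees/s): [147.25, 147.25, 180, 180, 180, 180].

## Interface

Orientations are given as a 3x3 rotation matrix whose columns are the frame's x, y, z axes.
In Python, from workcell import arm gives the robot as it stands.
- The arm moves only by the shell command python3 -m crank 'ROWS' [FORCE]. ROWS is JSON, a list of rows, each an object of numbers: "dx", "dy", "dz": the shift along the tool's x, y, z in mm; "spin": the turn about the tool's z in rad; "jaw": the closure in counts, from 0 (fully open) to 255 (shut). A call has 1 to 8 rows; each row is the pose to reach, as a shift and turn from the pose commanded when the call began, along the tool's axes at that moment; what a row does not reach only later rows make up. A row lasts 1/8 s, in which the tool goes at most 62.5 mm and 10.7 degrees, less where a joint would pass 70% of its speed; a pose out of reach is approached as far as the arm can. A call with a gripper value outside its range is refused whole. The fingers move at their own pace and stop on an object; FORCE is the grip in N (left out, the last holds). Time passes only in rows, so rows that repeat a pose let the fingers close. It gives the time, the measured TCP pose, the force and the opening at its end, in the units of the state.
- arm.observe(): the state, without advancing time (a new reading comes with each control period).
- arm.get_image(name): name is "scene" or "top" or "wrist"; returns the picture (384x512x3 uint8, blue, green, red); there is no depth.
- arm.get_calibration(name): a dict with "fx", "fy", "cx", "cy" (pixels), "rvec" (rotation vector, rad) and "tvec" (3), from world to camera coordinates, as OpenCV has them; the wrist camera has in their place "hand_eye" (4x4, takes a point from camera to tool coordinates, whose origin is the TCP and whose axes are the flange's). Camera axes: x right, y down, z forward; pixel columns grow to the right and rows downward; lengths in m; the calibration is good to about 2 mm. A picture is of the moment at which its call begins: read the wrist's pose just before it. get_calibration takes no time and is no camera call.
- arm.hand_in(): hands the job in, once; it reports no verdict.
The state is a dict: "clock": time; "qpos": joint angles; "joint_velocities": joint speeds; "effort": joint torques, N m; "tool_pos": TCP position; "eef_rot": TCP orientation; "contact_force": force on the tool from outside, world axes, zero at the start; "torque": the same for the moment, N m; "finger_gap": finger opening in m.
Only numpy, scipy, OpenCV 4.12 (cv2) and the standard library are available. Lean on these libraries where they do the work, as an engineer would, in place of code of your own. Each camera call takes 0.05 s, during which the arm holds its last target.

## Task

Turn the desk stamper's wheel (a gently pressing fingertip drags its rubber ring along) until the whole bar mark shows in the window of the cover, and let go of it. Then press the stamp button fully down and let it come up again, with the bar still in the window. Never push on the wheel harder than 20 N, never press the button while the bar is out of the window, and leave the calculator, mug, jar and stapler alone.

Things in the scene. Friction and masses are not known exactly. Their poses are not given: they have to be found in the camera images.
- stamper: Grey box 210 mm (its x) by 310 mm (its y), fixed to the desk, top 44 mm high. Origin: centre of the underside; z up, x away from the operator. Wheel axis at x 0, y -45 mm; stamp button at x -20, y +108. A grey cover plate, top 60 mm high, hides the far half of the wheel (x +8 to +104, y -145 to +55); the near half is open.
- wheel: White horizontal disc, 180 mm across, in the stamper's top. Origin: on its axis, at its face, 45 mm above the desk; z up, x towards the bar mark. Turns about z without end, both ways, with friction (0.25 N m), and stays put. Six 60 degree sectors with black marks at 47 mm radius: a solid bar and, counter-clockwise from it seen from above, one, two, three, four, five round dots.
- stroke (a point): Fixed point of the stamper over the dark rubber ring on its open, near side, 76 mm from the axis, at the height of the disc's face. The flat ring, 64 to 88 mm from the axis, turns with the disc. Its top stands 1 to 9 mm above the face (set differently each time, not measured: find by touch). It does not yield. A fingertip pressing 8 to 14 N drags it, lagging by up to a third; lighter slips.
- bar (a point): Middle of the bar mark, on the wheel's face, 47 mm from the wheel's axis; the bar is 26 mm long (radially) and 14 mm wide.
- window (a point): Middle of the window, a hole in the cover 32 mm (radially, stamper's x) by 24 mm (stamper's y), 58 mm above the desk, at x +47, y -45 mm of the stamper: above the circle of the marks, on the far side of the axis. The bar is centred when straight below this point.
- stamp_top (a point): Middle of the top of the stamp button, a round black plunger 38 mm across, on the stamper; z up. It goes straight down 8 mm against a spring (6 N when fully down) and rises again when released.
- stamp (a joint): Travel of the stamp button, in m: 0 up, 0.008 fully down.
- calculator: Grey calculator, 150 x 85 x 19 mm, lying on the desk; origin: centre of the underside. Bystander.
- mug: White mug, 80 mm across, 90 mm high; origin: centre of the underside. Bystander.
- jar: Amber glass jar with a steel lid, 64 mm across, 90 mm high; origin: centre of the underside. Bystander.
- stapler: Black stapler, 130 x 34 x 50 mm; origin: centre of the underside. Bystander.

How it is judged (in metres and radians):
On the way, in this order (a step that is already met when the one before it is completed fails the run):
1. The whole bar shows in the window, the wheel stands still and nothing touches it (horizontal distance between bar and window below 0.005 m and angular speed of wheel below 0.05 rad/s and contact force between each of the arm, the fingers and wheel below 0.1 N), for 0.2 s.
2. The stamp button is fully down with the bar in the window (value of joint stamp above 0.0065 m and horizontal distance between bar and window below 0.005 m).
At the end, for the whole second after the job is handed in: The bar lies whole in the window (its middle within 5 mm of straight below the window's middle), the wheel is still, and the stamp button, having been pressed fully down (6.5 mm or more), is up again (within 1.5 mm) (horizontal distance between bar and window below 0.005 m and angular speed of wheel below 0.05 rad/s and value of joint stamp below 0.0015 m); the robot touches nothing.
It fails at once if The wheel or its ring is pushed harder than 20 N (contact force between any of the fingers, the arm and wheel above 20 N).
It fails at once if The stamp button is pressed more than 4 mm while the bar is out of the window (value of joint stamp above 0.004 m and horizontal distance between bar and window above 0.007 m).
It fails at once if A bystander is moved by more than 15 mm (distance of any of calculator, mug, jar, stapler from where it was at the start of the episode above 0.015 m).
It also fails if it takes over 67 s, if anything falls off the work surface, if the arm or the gripper's body presses on something with over 40 N, if the wrist force passes 120 N, or if a joint passes its speed limit or range.

## Working session

There is one attempt and no reset: what is moved stays moved. The work goes in short steps, Python scripts to look and compute and a shell command to move; the robot and the scene stay as the last step left them, time stands still between calls to the robot, and variables do not carry over. Pictures are saved under pics/ and viewed, and the job is handed in when it is done.

```bash
mkdir -p pics; ls
python3 - <<'E'
from workcell import arm
import cv2
for n in ("top","scene","wrist"):
    s=arm.observe(); im=arm.get_image(n); cv2.imwrite(f"pics/{n}0.png",im); print(n,arm.get_calibration(n))
print(arm.observe(), arm.grasp_offset)
E
```

```text
pics
top {'fx': 391.76443042957, 'fy': 391.76443042957, 'cx': 257.7107262305606, 'cy': 191.66622845973714, 'rvec': array([ 2.20952174, -2.17873097,  0.10013858]), 'tvec': array([-0.00632533,  0.56426963,  1.04398012])}
scene {'fx': 475.8336594498436, 'fy': 475.8336594498436, 'cx': 253.09906628457136, 'cy': 189.58968326854264, 'rvec': array([ 1.82711112,  1.83491543, -0.65887087]), 'tvec': array([-0.00548328, -0.40943034,  1.65897744])}
wrist {'fx': 275.7363637927867, 'fy': 275.7363637927867, 'cx': 258.0230757999764, 'cy': 190.41261309302172, 'hand_eye': array([[-4.83929702e-04, -9.66644168e-01, -2.56122662e-01,
         7.12128958e-02],
       [ 9.99999733e-01, -3.27654743e-04, -6.52827926e-04,
        -4.24739953e-04],
       [ 5.47132503e-04, -2.56122909e-01,  9.66644069e-01,
        -1.71072728e-01],
       [ 0.00000000e+00,  0.00000000e+00,  0.00000000e+00,
         1.00000000e+00]])}
{'clock': 0.15, 'qpos': array([ 7.21900234e+01,  1.83426937e+01,  8.96895951e+01,  1.96793134e-05,
        7.20440554e+01, -1.14500996e+00]), 'joint_velocities': array([ 0.02045086, -0.16141689, -0.25435606,  0.06620508, -0.08817275,
        0.10217269]), 'effort': array([ 1.17772550e-03, -4.12770224e+01, -2.32154399e+01,  7.29507767e-02,
        4.32864006e-02, -1.00973373e-04]), 'tool_pos': array([0.16477105, 0.550494  , 0.21332388]), 'eef_rot': array([[-9.57997986e-01,  2.86774638e-01, -4.07858439e-04],
       [ 2.86774927e-01,  9.57997146e-01, -1.26850249e-03],
       [ 2.69528794e-05, -1.33218640e-03, -9.99999112e-01]]), 'contact_force': array([-0.77597245,  0.2984823 ,  0.45290762]), 'torque': array([-0.02530752, -0.00510547,  0.06283949]), 'finger_gap': 0.09110150835194178} -0.0188
```

View pics/top0.png

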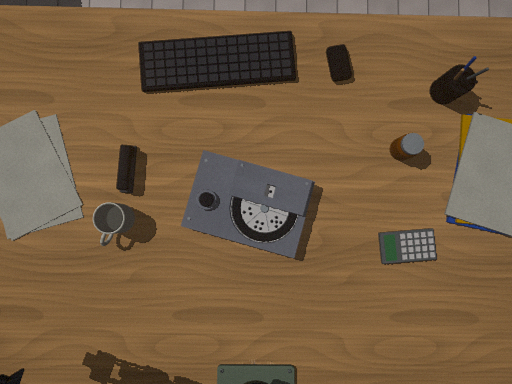

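View pics/scene0.png

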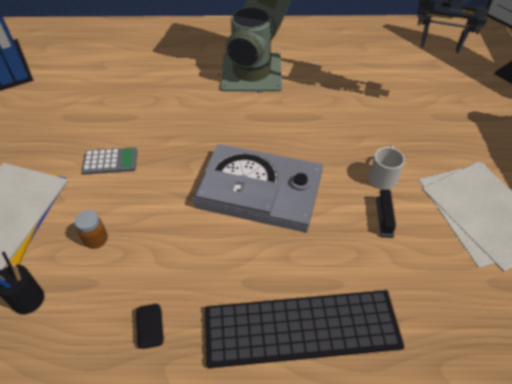

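View pics/wrist0.png

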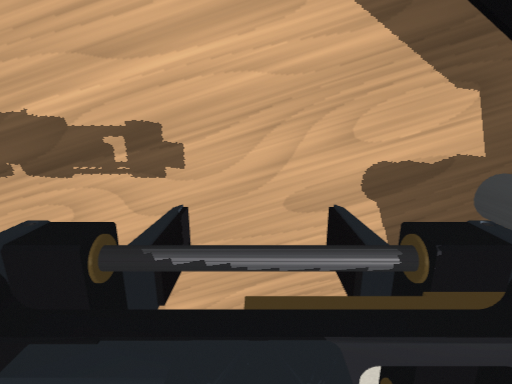

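The top view shows the stamper around (250,205), its window near (270,190) and the button near (207,200). The mug, stapler, calculator and jar all stand clear. I'll enlarge it next.

Run:
```python
import cv2
im=cv2.imread("pics/top0.png")[140:270,170:330]
cv2.imwrite("pics/top0c.png",cv2.resize(im,None,fx=4.6,fy=4.6,interpolation=cv2.INTER_CUBIC))
```

```text
(no output)
```

View pics/top0c.png

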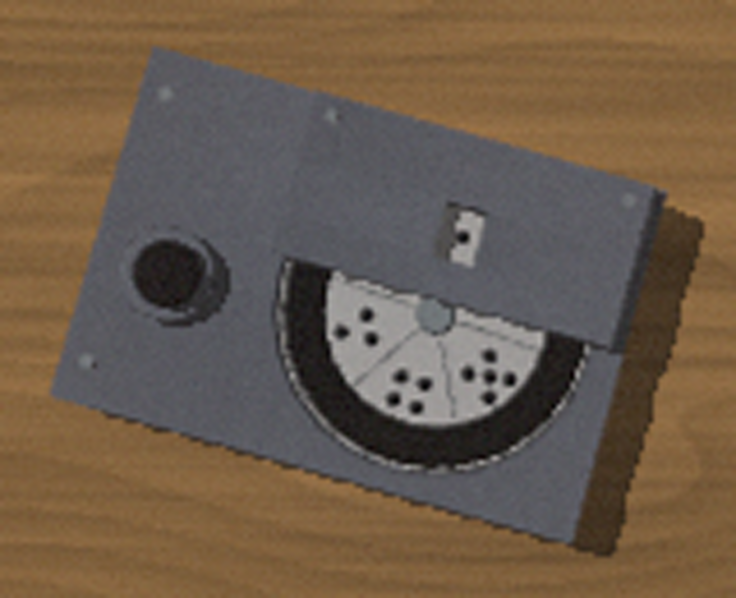

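```bash
cat > h.py <<'E'
import numpy as np, cv2
from workcell import arm
from scipy.optimize import least_squares
def Rz(a): return np.array([[np.cos(a),-np.sin(a),0],[np.sin(a),np.cos(a),0],[0,0,1]])
def ray(cal,px,z):
    R,_=cv2.Rodrigues(cal["rvec"]);K=np.array([[cal["fx"],0,cal["cx"]],[0,cal["fy"],cal["cy"]],[0,0,1]])
    d=R.T@np.linalg.solve(K,[px[0],px[1],1]);c=-R.T@np.array(cal["tvec"])
    return c+d*(z-c[2])/d[2]
E
python3 - <<'E'
from h import *
cal=arm.get_calibration("top")
f=lambda p:(170+p[0]/4.6-.4,140+p[1]/4.6-.4)
obs=[((105,155,44),(155,47)),((-105,155,44),(52,395)),((-105,-155,44),(575,543)),((47,-45,60),(463,235)),((104,-145,60),(663,190)),((104,55,60),(320,93))]
L=np.array([o[0] for o in obs])/1e3; W=np.array([ray(cal,f(o[1]),o[0][2]/1e3) for o in obs])
def res(p): return ((Rz(p[2])@L.T).T[:,:2]+p[:2]-W[:,:2]).ravel()
s=least_squares(res,[.5,0,0]);p=s.x;print(p,np.degrees(p[2]));print((s.fun.reshape(-1,2)*1e3).round(1))
def loc(px,z): return Rz(p[2]).T@(ray(cal,f(px),z)-[p[0],p[1],0])
for n,px,z in [("hub",(435,316),.048),("btn",(170,274),.06),("4",(409,392),.045),("5",(489,375),.045),("3",(357,328),.045),("1",(462,238),.045),("calc",0,0)]:
    if px:
        q=loc(px,z);v=q-[0,-.045,0];print(n,(q*1e3).round(1),"r",np.hypot(v[0],v[1])*1e3,"ang",np.degrees(np.arctan2(v[1],v[0])))
for n,q in [("axis",(0,-.045)),("stroke",(-.076,-.045)),("btn",(-.02,.108)),("win",(.047,-.045))]:
    print(n,(Rz(p[2])@[*q,0]+[p[0],p[1],0]).round(4))
E
```

```text
[ 0.53068846  0.02524233 -0.26405991] -15.129518099837417
[[ 0.1 -1.3]
 [-0.7 -0.5]
 [-1.3  0.3]
 [-0.2 -0. ]
 [ 1.3  2.6]
 [ 0.8 -1. ]]
hub [ -1.1 -42.5  48. ] r 2.7269854276791374 ang 112.93421097941355
btn [-19.8 108.7  60. ] r 154.95271209883535 ang 97.35777147967198
4 [-46.9 -40.1  45. ] r 47.19825780014727 ang 174.0464138542543
5 [-25.  -81.6  45. ] r 44.36426341750782 ang -124.32391705804547
3 [-19.9  -1.3  45. ] r 47.97508322504967 ang 114.47948867663474
1 [ 46.6 -45.3  45. ] r 46.625665067158714 ang -0.35926261291291045
axis [ 0.5189 -0.0182  0.    ]
stroke [0.4456 0.0016 0.    ]
btn [0.5396 0.1347 0.    ]
win [ 0.5643 -0.0305  0.    ]
```

```bash
cat >> h.py <<'E'
P=np.array([0.53069,0.02524]);YAW=-0.26406
def S(x,y,z): return Rz(YAW)@[x,y,0]+[P[0],P[1],z]
def ringpt(deg,z): a=np.radians(deg); return S(.076*np.cos(a),-.045+.076*np.sin(a),z)
def rel(w,s=None):
    s=s or arm.observe(); return (s["eef_rot"].T@(w-s["tool_pos"])*1e3).round(1)
E
python3 - <<'E'
from h import *
s=arm.observe();print(rel(ringpt(140,.1),s))
E
```

```text
[-442.9 -395.8  113.8]
```

```bash
python3 -m crank '[{"dx":-40,"dy":-36,"jaw":255},{"dx":-80,"dy":-72,"jaw":255},{"dx":-120,"dy":-108,"jaw":255},{"dx":-160,"dy":-144,"jaw":255},{"dx":-200,"dy":-180,"jaw":255},{"dx":-240,"dy":-216,"jaw":255},{"dx":-280,"dy":-252,"jaw":255},{"dx":-320,"dy":-288,"jaw":255}]' 20
python3 - <<'E'
from h import *
s=arm.observe();print(rel(ringpt(140,.075),s),s["finger_gap"],s["contact_force"])
E
```

```text
[-442.9 -395.8  138.8] 0.09110150835194178 [-0.77597245  0.2984823   0.45290762]invalid input at $[0]: expected keys dx, dy, dz, spin, jaw
```

```bash
python3 -m crank '[{"dx":-40,"dy":-36,"dz":0,"spin":0,"jaw":255},{"dx":-80,"dy":-72,"dz":0,"spin":0,"jaw":255},{"dx":-120,"dy":-108,"dz":0,"spin":0,"jaw":255},{"dx":-160,"dy":-144,"dz":0,"spin":0,"jaw":255},{"dx":-200,"dy":-180,"dz":0,"spin":0,"jaw":255},{"dx":-240,"dy":-216,"dz":0,"spin":0,"jaw":255},{"dx":-280,"dy":-252,"dz":0,"spin":0,"jaw":255},{"dx":-320,"dy":-288,"dz":0,"spin":0,"jaw":255}]' 20
python3 - <<'E'
from h import *
s=arm.observe();print(rel(ringpt(140,.075),s),s["finger_gap"],s["contact_force"])
E
```

```text
clock: 1.15
tool_pos: [0.3894, 0.1816, 0.214]
eef_rot: [[-0.958, 0.287, 0.0], [0.287, 0.958, 0.0], [-0.0, 0.0, -1.0]]
contact_force: [1.5, 0.5, -0.7]
finger_gap: 0.0142
[-121.8 -107.1  138.9] 0.014239278319090977 [ 1.46056922  0.52579899 -0.6844454 ]
```

```bash
python3 -m crank '[{"dx":-41,"dy":-36,"dz":20,"spin":0,"jaw":255},{"dx":-82,"dy":-72,"dz":45,"spin":0,"jaw":255},{"dx":-122,"dy":-107,"dz":80,"spin":0,"jaw":255},{"dx":-122,"dy":-107,"dz":115,"spin":0,"jaw":255},{"dx":-122,"dy":-107,"dz":139,"spin":0,"jaw":255},{"dx":-122,"dy":-107,"dz":139,"spin":0,"jaw":255}]'
python3 - <<'E'
from h import *
s=arm.observe();print(rel(ringpt(140,.075),s),s["finger_gap"],s["contact_force"])
for n in("scene","top"): cv2.imwrite(f"pics/{n}1.png",arm.get_image(n))
a=cv2.imread("pics/scene1.png")[100:250,160:350];b=cv2.imread("pics/top1.png")[140:270,170:330]
cv2.imwrite("pics/c1.png",np.hstack([cv2.resize(a,(400,316),interpolation=2),cv2.resize(b,(389,316),interpolation=2)]))
E
```

```text
clock: 1.9
tool_pos: [0.4735, 0.0454, 0.0733]
eef_rot: [[-0.958, 0.287, -0.005], [0.287, 0.958, -0.0], [0.005, -0.002, -1.0]]
contact_force: [1.1, 0.4, -0.2]
finger_gap: 0.0007
[-2.3 -0.7 -1.7] 0.0006768772394498933 [ 1.11216979  0.37090628 -0.22095091]
```

View pics/c1.png

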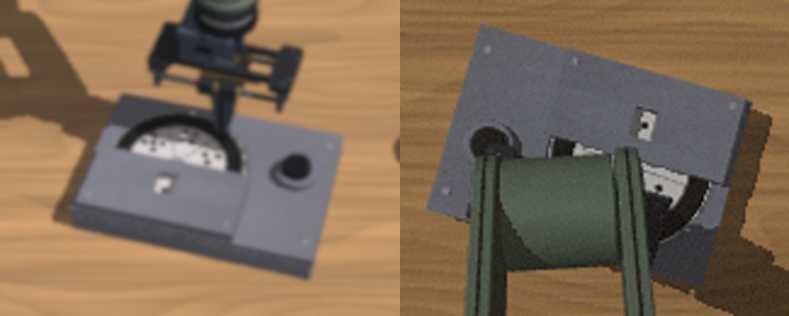

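```bash
python3 -m crank '[{"dx":-2,"dy":-1,"dz":10,"spin":0,"jaw":255},{"dx":-2,"dy":-1,"dz":15,"spin":0,"jaw":255},{"dx":-2,"dy":-1,"dz":18,"spin":0,"jaw":255},{"dx":-2,"dy":-1,"dz":18,"spin":0,"jaw":255},{"dx":-2,"dy":-1,"dz":18,"spin":0,"jaw":255}]'
python3 - <<'E'
from h import *
s=arm.observe();print(rel(ringpt(140,.05),s),s["tool_pos"],s["contact_force"])
E
```

```text
clock: 2.62
tool_pos: [0.4768, 0.0443, 0.0571]
eef_rot: [[-0.958, 0.287, 0.0], [0.287, 0.958, 0.0], [-0.0, 0.0, -1.0]]
contact_force: [-0.7, -0.5, 0.5]
finger_gap: 0.0004
[ 1.3 -0.5  7.1] [0.47683072 0.04425064 0.0570822 ] [-0.72851986 -0.53207688  0.53394405]
```

```bash
for i in 1 2 3; do :; done; python3 -m crank '[{"dx":0,"dy":0,"dz":1,"spin":0,"jaw":255},{"dx":0,"dy":0,"dz":2,"spin":0,"jaw":255},{"dx":0,"dy":0,"dz":2,"spin":0,"jaw":255}]'; python3 -m crank '[{"dx":0,"dy":0,"dz":0.5,"spin":0,"jaw":255},{"dx":0,"dy":0,"dz":1,"spin":0,"jaw":255},{"dx":0,"dy":0,"dz":1,"spin":0,"jaw":255}]'
```

```text
clock: 3.0
tool_pos: [0.4766, 0.0442, 0.0549]
eef_rot: [[-0.958, 0.287, -0.0], [0.287, 0.958, 0.0], [0.0, 0.0, -1.0]]
contact_force: [0.1, 0.4, -0.3]
finger_gap: 0.0003
clock: 3.38
tool_pos: [0.4767, 0.0442, 0.0539]
eef_rot: [[-0.958, 0.287, -0.0], [0.287, 0.958, 0.0], [0.0, 0.0, -1.0]]
contact_force: [0.8, 0.2, 0.4]
finger_gap: 0.0004
```

Free down to 53.9 mm. I'll continue in 0.5 mm steps.

```bash
python3 -m crank '[{"dx":0,"dy":0,"dz":0.5,"spin":0,"jaw":255},{"dx":0,"dy":0,"dz":0.5,"spin":0,"jaw":255}]' | grep -E 'pos|force'; python3 -m crank '[{"dx":0,"dy":0,"dz":0.5,"spin":0,"jaw":255},{"dx":0,"dy":0,"dz":0.5,"spin":0,"jaw":255}]'| grep -E 'pos|force'
```

```text
tool_pos: [0.4767, 0.0442, 0.0534]
contact_force: [0.2, -1.3, -0.5]
tool_pos: [0.4767, 0.0442, 0.0529]
contact_force: [1.0, -0.6, 0.0]
```

```bash
python3 -m crank '[{"dx":0,"dy":0,"dz":0.5,"spin":0,"jaw":255},{"dx":0,"dy":0,"dz":0.5,"spin":0,"jaw":255}]' | grep -E 'pos|force'
```

```text
tool_pos: [0.4767, 0.0442, 0.0524]
contact_force: [-0.5, -0.4, -0.1]
```

```bash
python3 -m crank '[{"dx":0,"dy":0,"dz":0.5,"spin":0,"jaw":255},{"dx":0,"dy":0,"dz":0.5,"spin":0,"jaw":255}]' | grep -E 'pos|force'
```

```text
tool_pos: [0.4766, 0.0442, 0.0519]
contact_force: [-0.2, -0.3, -0.1]
```

```bash
python3 -m crank '[{"dx":0,"dy":0,"dz":0.5,"spin":0,"jaw":255},{"dx":0,"dy":0,"dz":0.5,"spin":0,"jaw":255}]' | grep -E 'pos|force'
```

```text
tool_pos: [0.4766, 0.0442, 0.0514]
contact_force: [0.1, 0.6, 0.2]
```

```bash
python3 -m crank '[{"dx":0,"dy":0,"dz":0.5,"spin":0,"jaw":255},{"dx":0,"dy":0,"dz":0.5,"spin":0,"jaw":255}]' | grep -E 'pos|force'
```

```text
tool_pos: [0.4767, 0.0442, 0.0509]
contact_force: [0.9, 0.4, -0.4]
```

```bash
python3 -m crank '[{"dx":0,"dy":0,"dz":0.5,"spin":0,"jaw":255},{"dx":0,"dy":0,"dz":0.5,"spin":0,"jaw":255}]' | grep -E 'pos|force'
```

```text
tool_pos: [0.4767, 0.0442, 0.0504]
contact_force: [-0.3, 0.1, 0.7]
```

```bash
python3 -m crank '[{"dx":0,"dy":0,"dz":0.5,"spin":0,"jaw":255},{"dx":0,"dy":0,"dz":0.5,"spin":0,"jaw":255}]' | grep -E 'pos|force'
```

```text
tool_pos: [0.4767, 0.0442, 0.0499]
contact_force: [-0.7, -1.0, -0.9]
```

```bash
python3 -m crank '[{"dx":0,"dy":0,"dz":0.4,"spin":0,"jaw":255},{"dx":0,"dy":0,"dz":0.4,"spin":0,"jaw":255}]' | grep -E 'pos|force'
```

```text
tool_pos: [0.4767, 0.0442, 0.0495]
contact_force: [0.9, -0.2, -0.4]
```

```bash
python3 -m crank '[{"dx":0,"dy":0,"dz":0.4,"spin":0,"jaw":255},{"dx":0,"dy":0,"dz":0.4,"spin":0,"jaw":255}]' | grep -E 'clock|pos|force'
```

```text
clock: 5.88
tool_pos: [0.4767, 0.0442, 0.0491]
contact_force: [0.7, -0.1, -0.0]
```

```bash
python3 -m crank '[{"dx":0,"dy":0,"dz":0.4,"spin":0,"jaw":255},{"dx":0,"dy":0,"dz":0.4,"spin":0,"jaw":255}]' | grep -E 'clock|pos|force'
```

```text
clock: 6.12
tool_pos: [0.4767, 0.0442, 0.0487]
contact_force: [-0.1, 0.3, -0.4]
```

```bash
python3 -m crank '[{"dx":0,"dy":0,"dz":0.4,"spin":0,"jaw":255},{"dx":0,"dy":0,"dz":0.4,"spin":0,"jaw":255}]' | grep -E 'clock|pos|force'
```

```text
clock: 6.38
tool_pos: [0.4767, 0.0442, 0.0483]
contact_force: [-0.0, 0.0, -0.2]
```

```bash
python3 -m crank '[{"dx":0,"dy":0,"dz":0.4,"spin":0,"jaw":255},{"dx":0,"dy":0,"dz":0.4,"spin":0,"jaw":255}]' | grep -E 'clock|pos|force'
```

```text
clock: 6.62
tool_pos: [0.4767, 0.0442, 0.0479]
contact_force: [-0.6, 0.2, 0.7]
```

```bash
python3 -m crank '[{"dx":0,"dy":0,"dz":0.4,"spin":0,"jaw":255},{"dx":0,"dy":0,"dz":0.4,"spin":0,"jaw":255}]' | grep -E 'clock|pos|force'
```

```text
clock: 6.88
tool_pos: [0.4767, 0.0442, 0.0476]
contact_force: [-0.3, -0.3, 0.5]
```

```bash
python3 -m crank '[{"dx":0,"dy":0,"dz":0.4,"spin":0,"jaw":255},{"dx":0,"dy":0,"dz":0.4,"spin":0,"jaw":255}]' | grep -E 'clock|pos|force'
```

```text
clock: 7.12
tool_pos: [0.4767, 0.0442, 0.0476]
contact_force: [-1.1, -1.0, 5.8]
```

```bash
python3 -m crank '[{"dx":0,"dy":0,"dz":0.4,"spin":0,"jaw":255},{"dx":0,"dy":0,"dz":0.4,"spin":0,"jaw":255}]' | grep -E 'clock|pos|force'
```

```text
clock: 7.38
tool_pos: [0.4768, 0.0442, 0.0475]
contact_force: [-2.8, 0.2, 7.9]
```

```bash
python3 -m crank '[{"dx":0,"dy":0,"dz":0.2,"spin":0,"jaw":255},{"dx":0,"dy":0,"dz":0.2,"spin":0,"jaw":255}]' | grep -E 'clock|pos|force'
python3 - <<'E'
from h import *
s=arm.observe();print(s["contact_force"])
p0=s["tool_pos"]
ax=S(0,-.045,0)
v=p0-ax;print(np.hypot(v[0],v[1]),np.degrees(np.arctan2(v[1],v[0])-YAW))
for a in range(5,45,5):
    w=ax+Rz(np.radians(a))@v; w[2]=p0[2]; print(a,rel(w,s),np.radians(-a).round(3))
E
```

```text
clock: 7.62
tool_pos: [0.4767, 0.0442, 0.0475]
contact_force: [-2.5, -0.1, 10.5]
[-2.51184557 -0.07047513 10.52226691]
0.07535326032396113 139.18337412865864
5 [ 3.9 -5.3 -0. ] -0.087
10 [  7.4 -10.9  -0. ] -0.175
15 [ 10.4 -16.7  -0. ] -0.262
20 [ 12.8 -22.8  -0. ] -0.349
25 [ 14.7 -29.1  -0. ] -0.436
30 [ 16.  -35.6  -0. ] -0.524
35 [ 16.8 -42.1  -0. ] -0.611
40 [ 17.  -48.7  -0. ] -0.698
```

```bash
python3 -m crank '[{"dx":2,"dy":-2.6,"dz":0,"spin":-0.044,"jaw":255},{"dx":3.9,"dy":-5.3,"dz":0,"spin":-0.087,"jaw":255},{"dx":5.7,"dy":-8.1,"dz":0,"spin":-0.131,"jaw":255},{"dx":7.4,"dy":-10.9,"dz":0,"spin":-0.175,"jaw":255}]' | grep -E 'clock|pos|force'
```

```text
clock: 8.12
tool_pos: [0.4681, 0.0368, 0.0475]
contact_force: [0.4, 3.7, 5.6]
```

```bash
python3 -m crank '[{"dx":2,"dy":-2.6,"dz":0.4,"spin":-0.044,"jaw":255},{"dx":3.9,"dy":-5.3,"dz":0.4,"spin":-0.087,"jaw":255},{"dx":5.7,"dy":-8.1,"dz":0.4,"spin":-0.131,"jaw":255},{"dx":7.4,"dy":-10.9,"dz":0.4,"spin":-0.175,"jaw":255}]' | grep -E 'clock|pos|force'
python3 - <<'E'
from h import *
cv2.imwrite("pics/t2.png",arm.get_image("top"))
s=arm.observe();print(s["contact_force"])
cv2.imwrite("pics/t2c.png",cv2.resize(cv2.imread("pics/t2.png")[140:270,170:330],None,fx=4.6,fy=4.6,interpolation=2))
E
```

```text
clock: 8.62
tool_pos: [0.4595, 0.027, 0.0475]
contact_force: [0.6, 4.8, 9.7]
[ 0.28036037  3.03914656 10.23000267]
```

View pics/t2c.png

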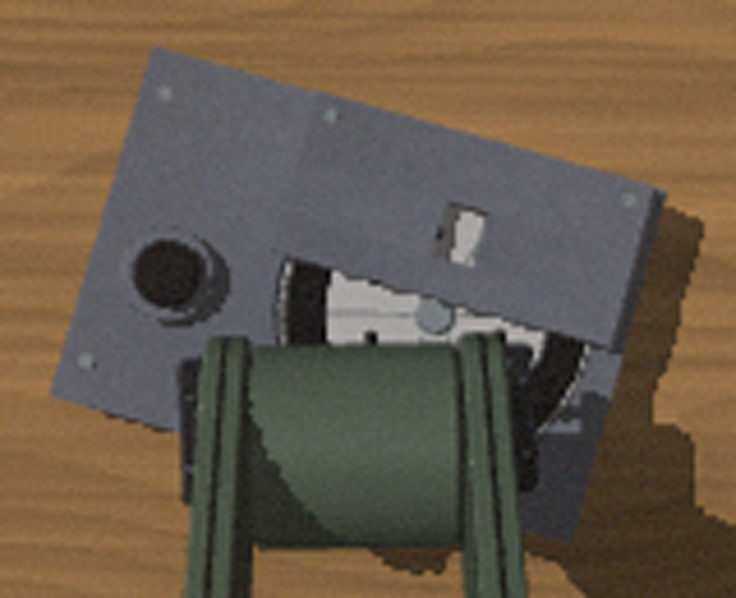

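The wheel is turning counter-clockwise: the single dot has moved to the window's left edge at (442,238). I'll keep going.

```bash
python3 -m crank '[{"dx":2,"dy":-2.6,"dz":0,"spin":-0.044,"jaw":255},{"dx":3.9,"dy":-5.3,"dz":0,"spin":-0.087,"jaw":255},{"dx":5.7,"dy":-8.1,"dz":0.1,"spin":-0.131,"jaw":255},{"dx":7.4,"dy":-10.9,"dz":0.1,"spin":-0.175,"jaw":255}]' | grep -E 'clock|pos|force'
```

```text
clock: 9.18
tool_pos: [0.4528, 0.0155, 0.0475]
contact_force: [-1.2, 4.5, 10.5]
```

```bash
python3 -m crank '[{"dx":2,"dy":-2.6,"dz":0,"spin":-0.044,"jaw":255},{"dx":3.9,"dy":-5.3,"dz":0,"spin":-0.087,"jaw":255},{"dx":5.7,"dy":-8.1,"dz":0,"spin":-0.131,"jaw":255},{"dx":7.4,"dy":-10.9,"dz":0,"spin":-0.175,"jaw":255}]' | grep -E 'clock|pos|force'
python3 - <<'E'
from h import *
cv2.imwrite("pics/t3.png",arm.get_image("top"))
s=arm.observe();print(s["contact_force"])
v=s["tool_pos"]-S(0,-.045,0);print(np.hypot(v[0],v[1]),np.degrees(np.arctan2(v[1],v[0])-YAW))
cv2.imwrite("pics/t3c.png",cv2.resize(cv2.imread("pics/t3.png")[140:270,170:330],None,fx=4.6,fy=4.6,interpolation=2))
E
```

```text
clock: 9.68
tool_pos: [0.4481, 0.003, 0.0475]
contact_force: [0.6, 4.1, 10.8]
[-0.80855738  3.74484311 11.75674272]
0.07389715391715222 178.68782870455172
```

View pics/t3c.png

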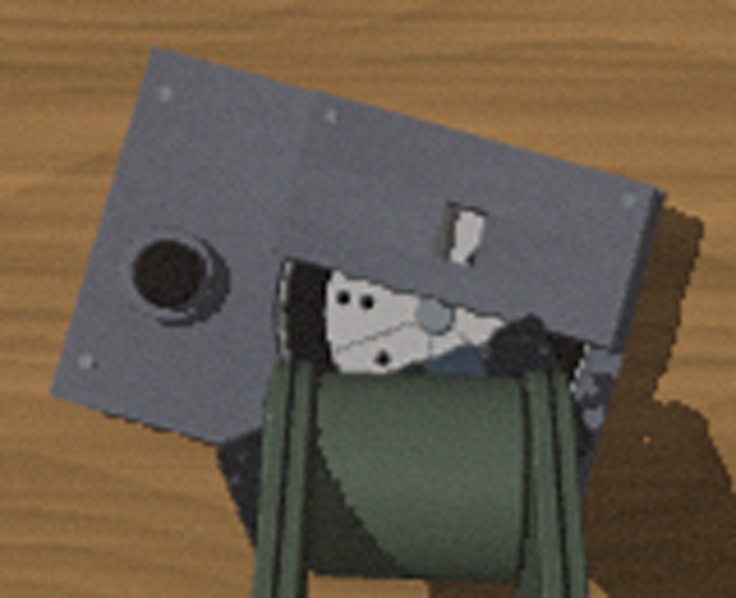

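```bash
cat >> h.py <<'E'
def ang(px):
    cal=arm.get_calibration("top"); q=ray(cal,(170+px[0]/4.6-.4,140+px[1]/4.6-.4),.045); v=Rz(YAW).T@(q-S(0,-.045,0)); return np.hypot(v[0],v[1])*1e3,np.degrees(np.arctan2(v[1],v[0]))
E
python3 -c "
from h import *
for n,p in [('2',(356,300)),('line',(340,350)),('oldline',(353,387)),('oldline2',(335,277)),('3a',(383,357))]: print(n,ang(p))"
```

```text
2 (np.float64(48.866885722472446), np.float64(95.3719579166936))
line (np.float64(60.493652736220795), np.float64(124.97986587452367))
oldline (np.float64(64.36910524198252), np.float64(145.39572681018626))
oldline2 (np.float64(64.10159261977829), np.float64(85.6757907204328))
3a (np.float64(40.26665251964582), np.float64(142.10245241723865))
```

```bash
python3 -m crank '[{"dx":2.2,"dy":-2.4,"dz":0,"spin":-0.044,"jaw":255},{"dx":4.3,"dy":-5,"dz":0,"spin":-0.087,"jaw":255},{"dx":6.4,"dy":-7.6,"dz":0,"spin":-0.131,"jaw":255},{"dx":8.3,"dy":-10.2,"dz":0,"spin":-0.175,"jaw":255}]' | grep -E 'clock|pos|force'
```

```text
clock: 10.22
tool_pos: [0.4458, -0.0099, 0.0475]
contact_force: [2.0, 3.3, 7.8]
```

```bash
python3 -m crank '[{"dx":2,"dy":-2.6,"dz":0,"spin":-0.044,"jaw":255},{"dx":3.9,"dy":-5.3,"dz":0,"spin":-0.087,"jaw":255},{"dx":5.7,"dy":-8.1,"dz":0,"spin":-0.131,"jaw":255},{"dx":7.4,"dy":-10.9,"dz":0,"spin":-0.175,"jaw":255}]' | grep -E 'clock|pos|force'
python3 - <<'E'
from h import *
cv2.imwrite("pics/t4.png",arm.get_image("top"))
s=arm.observe();print(s["contact_force"])
v=s["tool_pos"]-S(0,-.045,0);print(np.hypot(v[0],v[1]),np.degrees(np.arctan2(v[1],v[0])-YAW))
cv2.imwrite("pics/t4c.png",cv2.resize(cv2.imread("pics/t4.png")[140:270,170:330],None,fx=4.6,fy=4.6,interpolation=2))
E
```

```text
clock: 10.72
tool_pos: [0.4458, -0.0231, 0.0475]
contact_force: [2.7, 3.8, 8.3]
[3.05928482 2.92728952 8.60111183]
0.07331178602218874 -160.811866636305
```

View pics/t4c.png

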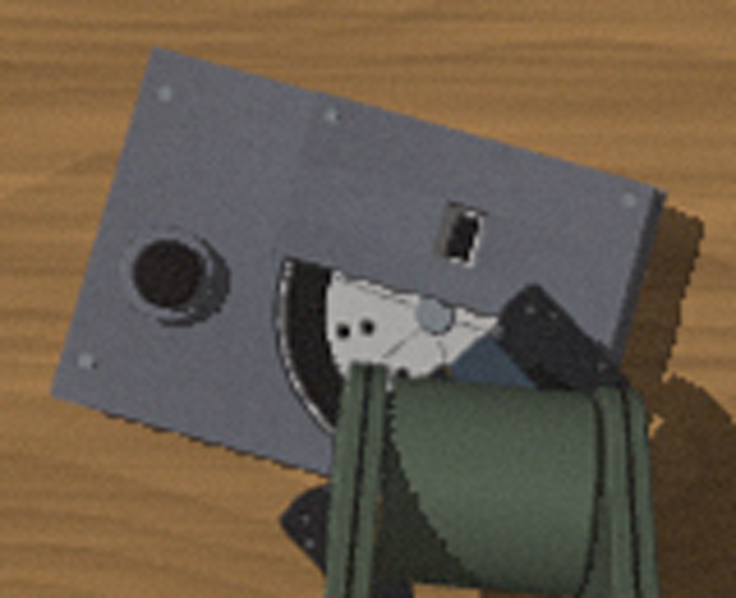

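Run:
```python
from h import *
print(ang((355,327)))
cal=arm.get_calibration("top");K=np.array([[cal["fx"],0,cal["cx"]],[0,cal["fy"],cal["cy"]],[0,0,1]])
def pr(w): 
    q=cv2.projectPoints(np.array([w]),cal["rvec"],cal["tvec"],K,None)[0].ravel(); return q
def c(q): return ((q-[255,175]+.5)*20).round()
print("win z60",[c(pr(S(.047+a,-.045+b,.06))) for a in(-.016,.016) for b in(-.012,.012)])
print("bar ideal",[c(pr(S(.047+a,-.045+b,.045))) for a in(-.013,.013) for b in(-.007,.007)])
im=cv2.imread("pics/t4.png")[175:205,255:285]
cv2.imwrite("pics/t4z.png",cv2.resize(im,None,fx=20,fy=20,interpolation=2))
```

```text
(np.float64(49.03433971924163), np.float64(113.61769753094725))
win z60 [array([370., 468.]), array([194., 417.]), array([436., 233.]), array([260., 183.])]
bar ideal [array([334., 442.]), array([232., 413.]), array([387., 254.]), array([285., 225.])]
```

View pics/t4z.png

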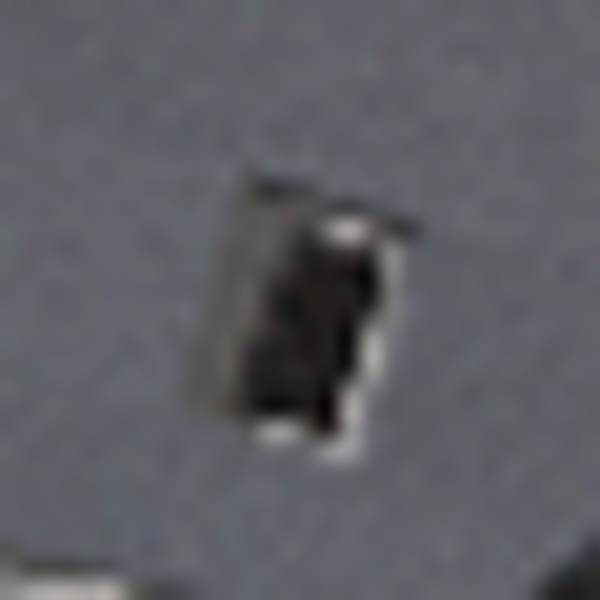

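The bar is in the window. Its lower-right corner at (338,433) and top-right corner at (385,260) match the ideal (334,442) and (387,254) in this 20x crop, an error of under 1 mm. I'll let go.

```bash
python3 -m crank '[{"dx":0,"dy":0,"dz":-2,"spin":0,"jaw":255},{"dx":0,"dy":0,"dz":-15,"spin":0,"jaw":255},{"dx":0,"dy":0,"dz":-40,"spin":0,"jaw":255},{"dx":0,"dy":0,"dz":-40,"spin":0,"jaw":255}]' | grep -E 'clock|pos|force'
python3 - <<'E'
from h import *
print(rel(S(-.02,.108,.085)), arm.observe()["contact_force"])
im=arm.get_image("top");cv2.imwrite("pics/t5.png",im);cv2.imwrite("pics/t5z.png",cv2.resize(im[175:205,255:285],None,fx=20,fy=20,interpolation=2))
im=arm.get_image("scene");cv2.imwrite("pics/s5.png",cv2.resize(im[130:230,190:330],None,fx=5,fy=5,interpolation=2))
E
```

```text
clock: 11.28
tool_pos: [0.444, -0.0237, 0.0877]
contact_force: [0.2, -0.4, -0.3]
[-178.4   49.1    3. ] [ 0.18650829 -0.42283811 -0.2568356 ]
```

View pics/t5z.png

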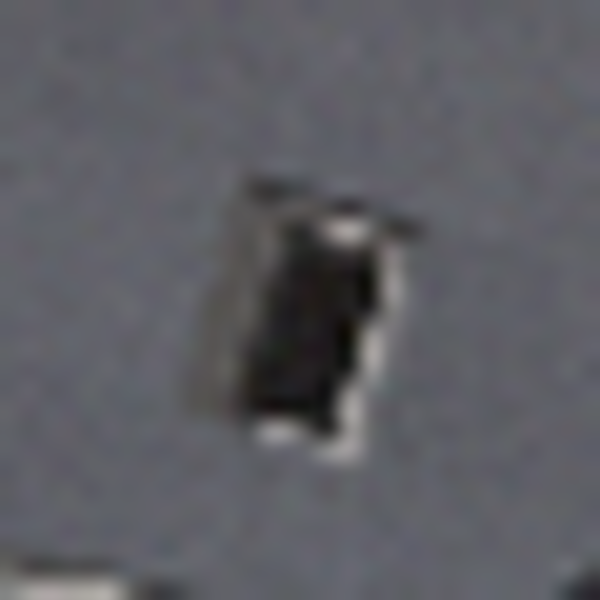

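View pics/s5.png

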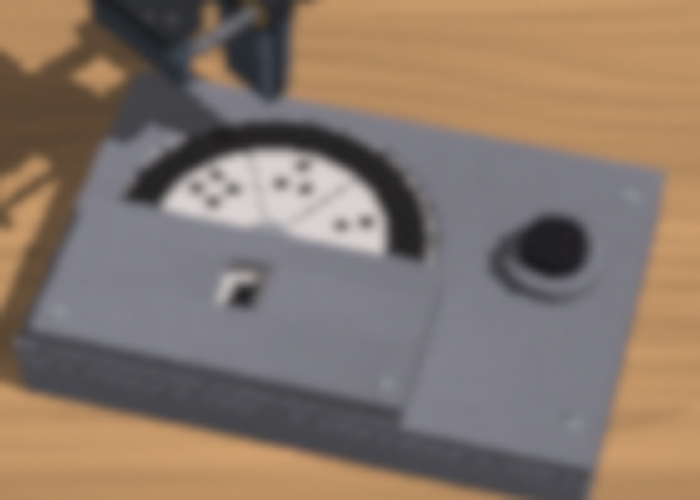

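Run:
```python
from h import *
for n in("top","scene"):
    c=arm.get_calibration(n);R=cv2.Rodrigues(c["rvec"])[0];w=-R.T@c["tvec"];print(n,w,"in stamper",Rz(YAW).T@(w-[P[0],P[1],0]))
cal=arm.get_calibration("scene");K=np.array([[cal["fx"],0,cal["cx"]],[0,cal["fy"],cal["cy"]],[0,0,1]])
pr=lambda *l:((cv2.projectPoints(S(*l)[None],cal["rvec"],cal["tvec"],K,None)[0].ravel()-[190,130]+.5)*5).round()
for l in [(.104,-.145,.06),(.104,.055,.06),(.105,.155,.044),(-.105,.155,.044),(.008,-.145,.06),(.008,.055,.06)]: print("corner",l,pr(*l))
print("win z60",[pr(.047+a,-.045+b,.06) for a in(-.016,.016) for b in(-.012,.012)])
print("bar",[pr(.047+a,-.045+b,.045) for a in(-.013,.013) for b in(-.007,.007)])
for k,nn in ((120,"2"),(180,"3"),(240,"4")):
  a=np.radians(k);print(nn,pr(.047*np.cos(a),-.045+.047*np.sin(a),.045))
```

```text
top [0.48787931 0.02178503 1.0815886 ] in stamper [-0.04042504 -0.01450889  1.0815886 ]
scene [1.36275791 0.02369737 1.03063026] in stamper [0.80362962 0.2156822  1.03063026]
corner (0.104, -0.145, 0.06) [ 26. 326.]
corner (0.104, 0.055, 0.06) [398. 407.]
corner (0.105, 0.155, 0.044) [589. 470.]
corner (-0.105, 0.155, 0.044) [664. 171.]
corner (0.008, -0.145, 0.06) [ 86. 193.]
corner (0.008, 0.055, 0.06) [443. 267.]
win z60 [array([228., 257.]), array([272., 266.]), array([211., 302.]), array([255., 311.])]
bar [array([237., 281.]), array([262., 286.]), array([223., 317.]), array([248., 323.])]
2 [350. 220.]
3 [291. 175.]
4 [209. 191.]
```

Both views show the bar within about 2 mm (±2–3°) of centre, so I'm moving on to the button.

```bash
python3 -m crank '[{"dx":-40,"dy":11,"dz":-5,"spin":0,"jaw":255},{"dx":-80,"dy":22,"dz":-5,"spin":0,"jaw":255},{"dx":-120,"dy":33,"dz":-5,"spin":0,"jaw":255},{"dx":-160,"dy":44,"dz":-5,"spin":0,"jaw":255},{"dx":-178,"dy":49,"dz":0,"spin":0,"jaw":255},{"dx":-178,"dy":49,"dz":5,"spin":0,"jaw":255},{"dx":-178,"dy":49,"dz":8,"spin":0,"jaw":255},{"dx":-178,"dy":49,"dz":8,"spin":0,"jaw":255}]' | grep -E 'clock|pos|force'
python3 - <<'E'
from h import *
print(rel(S(-.02,.108,.07)), arm.observe()["contact_force"])
im=arm.get_image("top");cv2.imwrite("pics/t6c.png",cv2.resize(im[140:270,170:330],None,fx=4.6,fy=4.6,interpolation=2))
im=arm.get_image("scene");cv2.imwrite("pics/s6.png",cv2.resize(im[130:230,190:330],None,fx=5,fy=5,interpolation=2))
E
```

```text
clock: 12.38
tool_pos: [0.5371, 0.1333, 0.0776]
contact_force: [0.6, -0.3, 0.5]
[-2.7 -0.7  7.6] [ 0.56487882 -0.33926907  0.47166556]
```

View pics/s6.png

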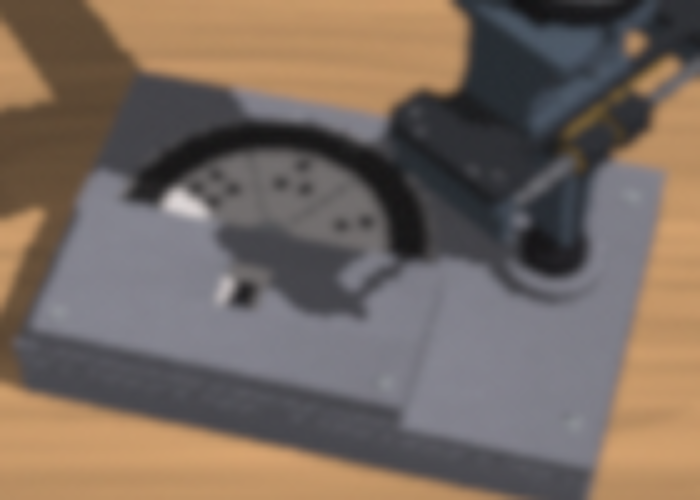

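View pics/t6c.png

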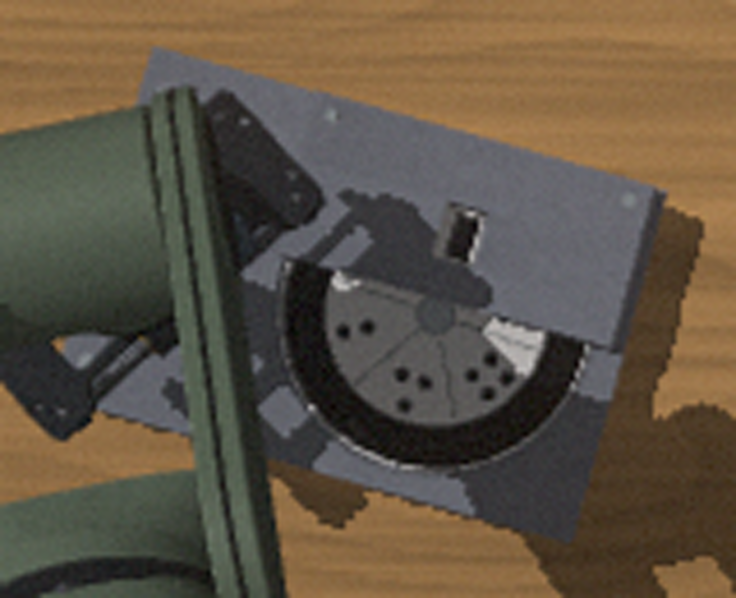

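The single dot started dead centre in the window (-0.4°). Every dot cluster now sits where its neighbour was, 60° on, so the bar is centred. Now to press the button.

```bash
python3 -m crank '[{"dx":-2,"dy":0,"dz":4,"spin":0,"jaw":255},{"dx":-2,"dy":0,"dz":8,"spin":0,"jaw":255},{"dx":-2,"dy":0,"dz":8,"spin":0,"jaw":255}]' | grep -E 'clock|pos|force'
```

```text
clock: 12.85
tool_pos: [0.5392, 0.1358, 0.0696]
contact_force: [-0.9, 0.2, 0.4]
```

```bash
python3 -m crank '[{"dx":0,"dy":0,"dz":2,"spin":0,"jaw":255},{"dx":0,"dy":0,"dz":4,"spin":0,"jaw":255},{"dx":0,"dy":0,"dz":4,"spin":0,"jaw":255}]' | grep -E 'clock|pos|force'
```

```text
clock: 13.22
tool_pos: [0.5397, 0.1359, 0.0662]
contact_force: [-0.8, -0.1, 2.2]
```

```bash
python3 -m crank '[{"dx":0,"dy":0,"dz":2,"spin":0,"jaw":255},{"dx":0,"dy":0,"dz":2,"spin":0,"jaw":255}]' | grep -E 'clock|pos|force'
```

```text
clock: 13.48
tool_pos: [0.5397, 0.1359, 0.0642]
contact_force: [0.0, -0.5, 4.7]
```

```bash
python3 -m crank '[{"dx":0,"dy":0,"dz":2,"spin":0,"jaw":255},{"dx":0,"dy":0,"dz":2,"spin":0,"jaw":255}]' | grep -E 'clock|pos|force'
```

```text
clock: 13.72
tool_pos: [0.5397, 0.136, 0.0621]
contact_force: [-0.0, -0.1, 5.3]
```

```bash
python3 -m crank '[{"dx":0,"dy":0,"dz":1,"spin":0,"jaw":255},{"dx":0,"dy":0,"dz":1,"spin":0,"jaw":255}]' | grep -E 'clock|pos|force'
```

```text
clock: 13.98
tool_pos: [0.5397, 0.136, 0.0612]
contact_force: [0.1, -0.2, 4.8]
```

```bash
python3 -m crank '[{"dx":0,"dy":0,"dz":1,"spin":0,"jaw":255},{"dx":0,"dy":0,"dz":1,"spin":0,"jaw":255}]' | grep -E 'clock|pos|force'
```

```text
clock: 14.22
tool_pos: [0.5397, 0.136, 0.0603]
contact_force: [-0.9, -0.4, 5.2]
```

```bash
python3 -m crank '[{"dx":0,"dy":0,"dz":1,"spin":0,"jaw":255},{"dx":0,"dy":0,"dz":1,"spin":0,"jaw":255}]' | grep -E 'clock|pos|force'
```

```text
clock: 14.48
tool_pos: [0.5397, 0.1359, 0.0602]
contact_force: [-2.2, -0.7, 11.1]
```

```bash
python3 -m crank '[{"dx":0,"dy":0,"dz":0.7,"spin":0,"jaw":255},{"dx":0,"dy":0,"dz":0.7,"spin":0,"jaw":255}]' | grep -E 'clock|pos|force'
```

```text
clock: 14.72
tool_pos: [0.5397, 0.1359, 0.0601]
contact_force: [-3.6, -0.2, 15.2]
```

The button bottomed out: the position stopped at 60.1 mm while the force rose to 15 N. Releasing.

```bash
python3 -m crank '[{"dx":0,"dy":0,"dz":-4,"spin":0,"jaw":255},{"dx":0,"dy":0,"dz":-12,"spin":0,"jaw":255},{"dx":0,"dy":0,"dz":-40,"spin":0,"jaw":255},{"dx":0,"dy":0,"dz":-70,"spin":0,"jaw":255},{"dx":0,"dy":0,"dz":-100,"spin":0,"jaw":255},{"dx":0,"dy":0,"dz":-100,"spin":0,"jaw":255},{"dx":0,"dy":0,"dz":-100,"spin":0,"jaw":255},{"dx":0,"dy":0,"dz":-100,"spin":0,"jaw":255}]' | grep -E 'clock|pos|force'
python3 - <<'E'
from h import *
print(arm.observe()["contact_force"])
im=arm.get_image("top");a=cv2.resize(im[140:270,170:330],(400,325),interpolation=2)
im=arm.get_image("scene");b=cv2.resize(im[130:230,190:330],(400,325),interpolation=2)
cv2.imwrite("pics/f.png",np.hstack([a,b]))
E
```

```text
clock: 15.72
tool_pos: [0.5386, 0.1357, 0.1568]
contact_force: [-0.3, -0.1, 0.6]
[-0.32153917 -0.06875258  0.64088116]
```

View pics/f.png

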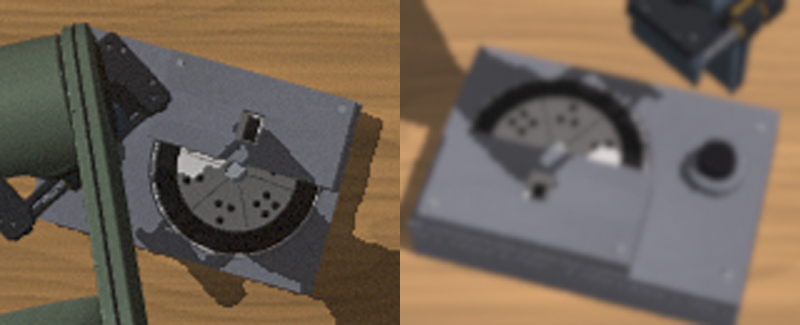

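The bar is still in the window (top view, 250,127), the button is up (scene view, 715,158), and the arm is clear with no force on it.

```bash
python3 -c "
from workcell import arm
print(arm.hand_in())"
```

```text
the job is handed in; nothing more can be done
None
```

I turned the wheel about 60° counter-clockwise, lifted off, pressed the stamp button and released it, then handed the job in at about 16 s of the 67 s allowed. The hand-in gave no verdict.

- **Wheel:** I dragged it with closed fingertips. Every force reading was below 12 N, taken at the end of each move; the ring top was at about 47.6 mm.
- **Bar position:** after release and again after the press, the pictures show the bar inside the window. The closest check, comparing the dot positions before and after, puts it within about 1 mm of centre. Two rougher estimates differed from this by up to about 2.5 mm, still within the 5 mm limit.
- **Button:** it went down to its stop. The tip stopped at 60.1 mm while the force rose to 15 N, about 8 mm below my estimate of first contact. The last picture shows it up again.
- **At hand-in:** the force on the tool read below 1 N, with the tip about 9 cm above the button. I never went near the bystanders, but I did not measure their positions again at the end.

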